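Press a compact umbrella into its sprung clamp

TASK

A visitor has left a compact umbrella standing on the ledge: put it away in the one free place of the umbrella stand. Hold it upright in front of the free clamp with its foot at the floor of the drip tray, and press its neck back between the flared sprung arms, feeling for it, until the clamp has snapped round it and it is fully home against the cushion; do not force it once it is home, then let go and leave it upright in the clamp. Leave the other umbrellas and everything else on the ledge where they are.

Things in the scene. Friction and masses are not known exactly. Their poses are not given: they have to be found in the camera images.
- umbrella: visitor's compact umbrella in a rigid round grey case, 0.3 to 0.45 kg, standing on the ledge left or right of the stand. Origin: centre of its flat foot; z up its axis; round, so yaw is free. From the foot: case 46 mm across to 154 mm, cone to 162, bare steel neck 22 mm across from 162 to 199, round wooden handle 34 mm across from 199 to 272 mm (top)
- umbrella_neck (a point): middle of the umbrella's steel neck, on its axis, 182 mm above its foot: the part that goes into the clamp
- umbrella_handle (a point): point on the umbrella's axis 230 mm above its foot, where to hold its handle. A push here acts above the neck, so the umbrella tilts in a loose grip
- stand: brushed aluminium umbrella stand, fixed, 190 (its x) x 380 (y) x 212 mm. Origin: centre of underside; x to its back; umbrellas enter from the front (-x). Base is a drip tray: floor 8 mm above the ledge, x and y inside +-91, +-186 mm, rim 20 mm high. A back rail (x 72..84, z 173..207 mm) has 3 clamps near y -112, 0, 112 mm; two hold other umbrellas, which two changes
- clamp: saddle of the free clamp, on the rail. Origin on the rail's front face, 190 mm above the ledge, axes as the stand's. The head with two sprung arms sits ahead of it (-x), centred in y, locked on a slotted bar: up to 20 mm nearer or further in x than mid-slot, varying. Unmeasured: feel or see it. Neck-on-clamp contact forces summing to over 28 N do damage; the springs alone make 12 N of it
- clamp_mid (a point): fixed point 64 mm ahead of clamp: axis of a seated neck if the head is at mid-slot. Head, measured from the seated neck's axis: rubber cushion behind (neck touches it at +11 mm); two arms 14 mm high, hinged 16 mm behind and 19 mm to each side, each with a free-turning roller, 10 mm across, 6 mm in front and 13.5 mm to the side when shut; rollers spread 2.5 mm each to let the neck by
- clamp_front (a point): fixed point 32 mm ahead of clamp_mid, mid-way between the arms' flared tips (29 mm to each side) if the head is at mid-slot. The neck meets the rollers 15 mm short of home, needs a 4 to 9 N push to spread them, passes them 6 mm short of home and is drawn in by the springs (push drops or turns to a pull), then stops firmly on the cushion, where push rises again
- umbrella_b: another compact umbrella (ball handle), held in an occupied clamp of the stand, 267 mm long, origin at its foot; leave it
- umbrella_c: another compact umbrella (straight handle), held in the other occupied clamp, 265 mm long, origin at its foot; leave it
- stapler: chrome stapler, 135 x 34 x 53 mm, on the ledge on the side where the umbrella is not; leave it
- paperweight: glass dome paperweight, 76 mm across, 48 mm high; leave it
- badge_clip: clear plastic visitor badge with clip, 120 x 58 x 8 mm, lying flat; leave it
- key_fob: steel key fob with ring, about 75 x 30 x 7 mm, lying flat; leave it
- desk_bell: steel desk bell, 84 mm across, 57 mm high; leave it

How it is judged:
By the outcome, as a careful person would: the job done as asked, in the order asked, and still so for the second after the job is handed in, with the robot touching nothing.
It also fails if it takes over 61 s, if anything falls off the work surface, if the arm or the gripper's body presses on something with over 40 N, if the wrist force passes 120 N, or if a joint passes its speed limit or range.

ROBOT

A 6-joint arm with a two-finger parallel gripper is mounted at the origin on the work surface. World frame = base frame: x ahead of the robot, y to its left, z up, the work surface at z = 0. Lengths are in m, angles in rad, forces in N, time in s.
With the tool pointing down it reaches from about 0.425 to 1.125 m from the base axis. Payload 14.9 kg.
Tool frame: the origin (TCP) lies on the mounting face of the last link; the fingertips stand 191 mm ahead of it and the grasp point (between the pads) lies 172 mm ahead of it; z points along the fingers, y is the line along which they close (so a half turn about z gives the same grasp; the last joint's range is limited). The gripper opens to 91 mm and grips with 3 to 60 N. Pads are 32 mm wide; open, the fingers measure 118 mm over their backs; the gripper's body (76 mm by 178 mm) begins 60 mm behind the grasp point.
Start: joints at [1.234, 0.379, 1.734, -0, 1.028, -0.033], TCP at [0.209, 0.668, 0.405] pointing down, gripper open.
Joint ranges: [-2.77, 2.77], [-0.74, 2.19], [0, 2.66], [-1.06, 4.2], [0.31, 2.87], [-3.08, 3.08]. Speed limits (rad/s): [1.89, 1.89, 2.39, 3.14, 3.14, 3.14].

INTERFACE

Orientations are given as a unit quaternion [w, x, y, z].
In Python, from cell import r gives the robot as it stands.
- The arm moves only by the tool step_arm, never from a script. Its argument "plan" is one flat list of numbers, 5 for each row, row after row: the closure, from 0 (fully open) to 1 (shut), then the shift along the world's x, y, z as a fraction of full scale, then the turn about the world's z as a fraction of full scale. In form: [grip, x, y, z, spin, grip, x, y, z, spin, ...]. A call has 1 to 12 rows; each row is the pose to reach, as a shift and turn from the pose commanded when the call began; what a row does not reach only later rows make up. Full scale, the value 1, is 75 cm for a shift and pi/4 rad for a turn. A row lasts 1/10 s, in which the tool goes at most 50 mm and 8.59 degrees, less where a joint would pass 70% of its speed; a pose out of reach is approached as far as the arm can. A call with a number of a shift or a turn outside -1 to 1 is refused whole. A call with a gripper value outside its range is refused whole. The fingers move at their own pace and stop on an object; "force" is the grip in N (left out, the last holds). Time passes only in rows, so rows that repeat a pose let the fingers close. It gives the time, the measured TCP pose, the force, the opening and the grip force at its end, in the units of the state.
- r.observe(): the state, without advancing time (a new reading comes with each control period).
- r.grab_frame(name): name is "scene" or "top"; returns the picture (480x640x3 uint8, blue, green, red); there is no depth.
- r.get_calibration(name): a dict with "fx", "fy", "cx", "cy" (pixels), "R" (3x3) and "t" (3): a world point X has camera coordinates R X + t. Camera axes: x right, y down, z forward; pixel columns grow to the right and rows downward; lengths in m; the calibration is good to about 2 mm. A picture is of the moment at which its call begins. get_calibration takes no time and is no camera call.
- r.hand_in(): hands the job in; it is judged then, once.
Trained networks look in the newest picture that a camera, given by its name, has taken for a name from the list of things; names that differ only in an ending like _2 or _b are one class to them, and where a whole thing is asked for, a point or a joint stands for the part that bears it (a point fixed in the world has none). Each returns a list of dicts, best first, with "confidence" (0 to 1); they miss things now and then, are a little off and sometimes report something else, mostly with a low value. They report only what shows in the picture. A call takes as long as a camera call.
- r.cut_out(camera, thing): "pixels" (480x640 bool, what is visible of it).
- r.mark_of(camera, thing): "at" ([x, y, z] in m, in the coordinates of the camera as it stood for that picture, good to about 4 mm: a listed point, or the origin of a listed thing).
The state is a dict: "time_s": time; "qpos": joint angles; "joint_vel": joint speeds; "effort": joint torques, N m; "position": TCP position; "eef_rot": TCP orientation; "wrist_force": force on the tool from outside, world axes, zero at the start; "torque": the same for the moment, N m; "finger_gap": opening from 0.0 (shut) to 1.0 (fully open); "grip_force": force on a finger pad.
Only numpy, scipy, OpenCV 4.12 (cv2) and the standard library are available. Lean on these libraries where they do the work, as an engineer would, in place of code of your own. Each camera call takes 0.05 s, during which the arm holds its last target. There are 200 camera calls.

## Working session

There is one attempt and no reset: what is moved stays moved. The work goes in short steps, Python scripts to look and compute and a tool call to move; the robot and the scene stay as the last step left them, time stands still between calls to the robot, and variables do not carry over. Pictures are saved under pics/ and viewed, at most 10 in all, crops included, and the job is handed in when it is done.

Besides the shell and the picture viewer there is one more tool, called after "Call:" by a JSON object that holds its "name" and its "arguments", one argument or row to a line. step_arm: Moves the arm, as the interface text tells. Shift numbers are shares of 75 cm and turn numbers shares of pi/4 rad, none past 1 either way. Its arguments: {"type":"object","properties":{"plan":{"type":"array"},"force":{"type":"number"}},"required":["plan"]}

```bash
mkdir -p pics
cat > h.py <<'E'
from cell import r
import numpy as np, cv2
def cal(n):
    c=r.get_calibration(n); return c,np.array(c["R"]),np.array(c["t"])
def mark(n,th):
    c,R,t=cal(n); return [(round(d["confidence"],2),np.round(R.T@(np.array(d["at"])-t),4).tolist()) for d in r.mark_of(n,th)][:3]
def proj(n,X):
    c,R,t=cal(n); p=R@np.array(X)+t; return [c["fx"]*p[0]/p[2]+c["cx"],c["fy"]*p[1]/p[2]+c["cy"]]
E
python3 - <<'E'
from h import *
for n in ("scene","top"):
    f=r.grab_frame(n); cv2.imwrite(f"pics/{n}1.png",f)
    c,R,t=cal(n); print(n,c["fx"],c["cx"],c["cy"],"cam",-R.T@t, R[2])
    for th in ("umbrella","umbrella_neck","stand","clamp","clamp_mid","umbrella_b","umbrella_c"):
        print(th,mark(n,th))
print({k:np.round(v,3) for k,v in r.observe().items()})
E
```

```text
scene 459.0550658304081 318.79980346797606 239.5273579103393 cam [1.11700285 0.48962971 0.74756537] [-0.59214241 -0.51436119 -0.62032244]
umbrella [(0.87, [0.6241, 0.1261, 0.0074]), (0.57, [0.6391, -0.0987, 0.0094]), (0.49, [0.4308, -0.315, 0.2308])]
umbrella_neck [(0.89, [0.4332, -0.3131, 0.1834])]
stand [(0.58, [0.6228, 0.0174, -0.0015])]
clamp [(0.9, [0.6932, 0.0128, 0.19])]
clamp_mid [(0.95, [0.6339, 0.0129, 0.188]), (0.7, [0.624, 0.0172, -0.001]), (0.59, [0.6403, -0.0998, 0.0078])]
umbrella_b [(0.87, [0.6241, 0.1261, 0.0074]), (0.57, [0.6391, -0.0987, 0.0094]), (0.49, [0.4308, -0.315, 0.2308])]
umbrella_c [(0.87, [0.6241, 0.1261, 0.0074]), (0.57, [0.6391, -0.0987, 0.0094]), (0.49, [0.4308, -0.315, 0.2308])]
top 614.6104018582264 320.73435467767104 234.9458007702894 cam [ 0.38620536 -0.02813947  1.38448809] [ 0.12846375  0.0111889  -0.99165108]
umbrella [(0.84, [0.432, -0.312, -0.0003]), (0.64, [0.6265, 0.125, 0.0094]), (0.6, [0.6372, -0.0964, 0.0081])]
umbrella_neck [(0.58, [0.4271, -0.3155, 0.1857])]
stand [(0.93, [0.6234, 0.0154, -0.0023]), (0.31, [0.6962, 0.012, 0.1864])]
cla
[... 158 characters left out ...]
3]), (0.64, [0.6265, 0.125, 0.0094]), (0.6, [0.6372, -0.0964, 0.0081])]
umbrella_c [(0.84, [0.432, -0.312, -0.0003]), (0.64, [0.6265, 0.125, 0.0094]), (0.6, [0.6372, -0.0964, 0.0081])]
{'time_s': np.float64(0.8), 'qpos': array([ 1.234,  0.379,  1.734, -0.   ,  1.029, -0.033]), 'joint_vel': array([-0.001, -0.001, -0.001, -0.001, -0.002,  0.001]), 'effort': array([ 1.0000e-03, -7.6364e+01, -4.3472e+01,  6.5000e-02,  3.9000e-02,
        0.0000e+00]), 'position': array([0.209, 0.668, 0.405]), 'eef_rot': array([-0.   ,  0.151,  0.988, -0.   ]), 'wrist_force': array([ 0.154,  0.097, -0.301]), 'torque': array([-0.006, -0.025,  0.003]), 'grip_force': np.float64(0.0), 'finger_gap': np.float64(1.002)}
```

View pics/scene1.png

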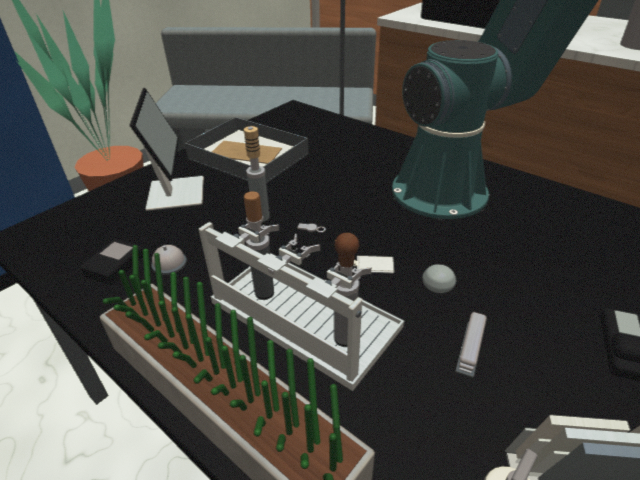

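View pics/top1.png

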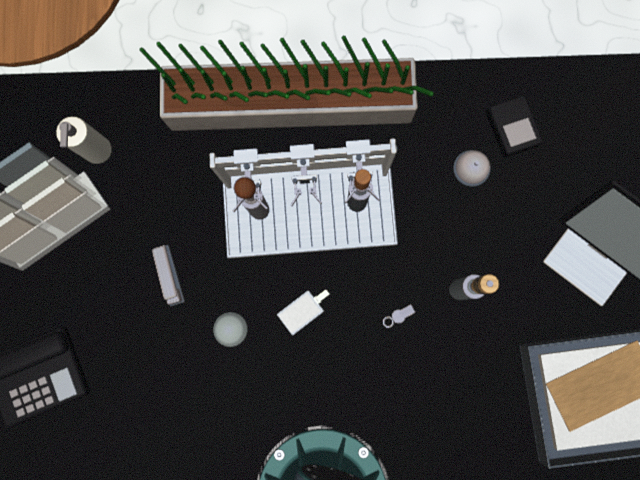

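The top view shows the free clamp in the middle of the rail at (303,180). The other umbrellas are at (245,188) and (362,180), and the visitor's umbrella stands apart, its handle top at (488,284). The scene view agrees. Next I refine the stand yaw and the umbrella axis.

```bash
cat >> h.py <<'E'
def ray(n,uv,z):
    c,R,t=cal(n); uv=np.atleast_2d(uv); d=np.c_[(uv[:,0]-c["cx"])/c["fx"],(uv[:,1]-c["cy"])/c["fy"],np.ones(len(uv))]@R
    o=-R.T@t; return o+d*((z-o[2])/d[:,2:])
E
python3 - <<'E'
from h import *
f=r.grab_frame("top")
m=r.cut_out("top","stand")[0]["pixels"]
cols=np.where(m.any(0))[0]; print(cols.min(),cols.max())
u=np.arange(cols.min()+22,cols.max()-10)
v=np.array([np.where(m[:,c])[0].max()+.5 for c in u])
P=ray("top",np.c_[u,v],0.02)
k=np.ones(len(P),bool)
for _ in range(4):
    a=np.polyfit(P[k,1],P[k,0],1); e=P[:,0]-np.polyval(a,P[:,1]); k=abs(e)<max(2*np.median(abs(e[k])),.001)
print("front edge: yaw deg",-np.degrees(np.arctan(a[0])),"x at y=.015",np.polyval(a,.015),k.sum())
# ends of the front edge
print(ray("top",[[229,257],[396,244]],.02))
for d in r.cut_out("top","umbrella")[:3]:
    q=np.argwhere(d["pixels"])[:,::-1]; print(d["confidence"],q.mean(0),q.min(0),q.max(0))
# handle top by colour near 488,284 
h=cv2.cvtColor(f,cv2.COLOR_BGR2HSV)[265:305,470:505]; mm=(h[...,1]>90)&(h[...,2]>90); q=np.argwhere(mm)[:,::-1]+[470,265]
print("handle",len(q),q.min(0),q.max(0), ray("top",q.mean(0),.272))
x=f[150:215,265:340]; cv2.imwrite("pics/clamp.png",cv2.resize(x,None,fx=8,fy=8,interpolation=cv2.INTER_CUBIC))
E
```

```text
209 396
front edge: yaw deg 2.8375190211560546 x at y=.015 0.5290848904678942 95
[[ 0.51991998  0.19356749  0.02      ]
 [ 0.5372113  -0.1799297   0.02      ]]
0.66 [472.77523413 285.91050989] [449 274] [497 298]
0.57 [359.88359046 190.13183731] [347 169] [371 211]
handle 272 [472 274] [498 293] [[ 0.43205027 -0.31392678  0.272     ]]
```

View pics/clamp.png

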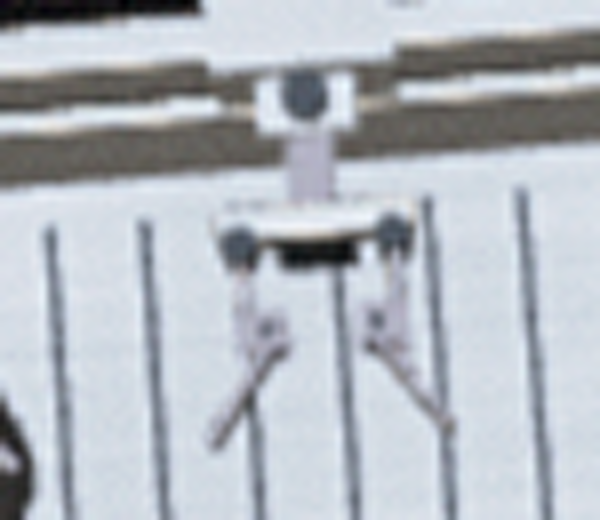

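The crop shows the free head: hinges at about (294.3,180.1) and (313.6,178.5) in the full picture, rollers at (297.6,190.1) and (311.6,189.5), and flared tips at (291.4,205.1) and (320.8,203). From these I can estimate where a seated neck would be.

Run:
```python
from h import *
for nm,a,b in (("hinge",(238,245),(393,232)),("roller",(265,325),(377,320)),("tip",(215,445),(450,428))):
    A=ray("top",np.array([a,b])/8-.5+np.array([265,150]),.197); print(nm,A.mean(0).round(4),np.linalg.norm(A[0]-A[1]).round(4))
s=r.observe(); print(s["time_s"])
```

```text
hinge [0.6517 0.015  0.197 ] 0.0384
roller [0.6306 0.0142 0.197 ] 0.0276
tip [0.602  0.0122 0.197 ] 0.0578
0.95
```

Call:
{"name": "step_arm", "arguments": {
  "plan": [0, 0.02, -0.06, 0.04, -0.19, 0, 0.04, -0.12, 0.08, -0.38, 0, 0.06, -0.18, 0.12, -0.57, 0, 0.1, -0.24, 0.14, -0.76, 0, 0.14, -0.3, 0.14, -0.95, 0, 0.18, -0.36, 0.14, -1, 0, 0.22, -0.42, 0.14, -1, 0, 0.25, -0.48, 0.14, -1, 0, 0.27, -0.54, 0.14, -1, 0, 0.28, -0.6, 0.14, -1, 0, 0.29, -0.66, 0.14, -1, 0, 0.3, -0.72, 0.14, -1],
  "force": 25
}}

```text
time_s: 2.15
position: [0.4312, 0.1438, 0.51]
eef_rot: [0.0, 0.518, 0.855, 0.0]
wrist_force: [1.2, 0.6, 0.5]
finger_gap: 1.003
grip_force: 0.0
```

Call:
{"name": "step_arm", "arguments": {
  "plan": [0, 0, -0.06, 0, -0.15, 0, 0, -0.12, 0, -0.3, 0, 0, -0.18, 0, -0.45, 0, 0, -0.24, 0, -0.553, 0, 0, -0.3, 0, -0.553, 0, 0, -0.36, 0, -0.553, 0, 0, -0.42, 0, -0.553, 0, 0, -0.48, 0, -0.553, 0, 0, -0.54, 0, -0.553, 0, -0.002, -0.589, 0, -0.553, 0, -0.002, -0.589, 0, -0.553]
}}

```text
time_s: 3.25
position: [0.4294, -0.2992, 0.5097]
eef_rot: [0.0, 0.691, 0.723, -0.0]
wrist_force: [-1.4, 0.7, 0.3]
finger_gap: 1.001
grip_force: 0.0
```

Run:
```python
from h import *
f=r.grab_frame("scene"); x=f[90:250,180:340]; cv2.imwrite("pics/pre.png",cv2.resize(x,None,fx=3.5,fy=3.5))
s=r.observe(); print(np.round(s["position"],4),np.round(s["eef_rot"],3),s["wrist_force"])
print(mark("scene","umbrella_handle"),mark("scene","umbrella_neck"))
```

```text
[ 0.4294 -0.2975  0.5095] [-0.     0.691  0.723 -0.   ] [-0.43323984 -0.14116264  1.05953605]
[(0.8, [0.4304, -0.3167, 0.2348])] [(0.78, [0.432, -0.3152, 0.1827])]
```

View pics/pre.png

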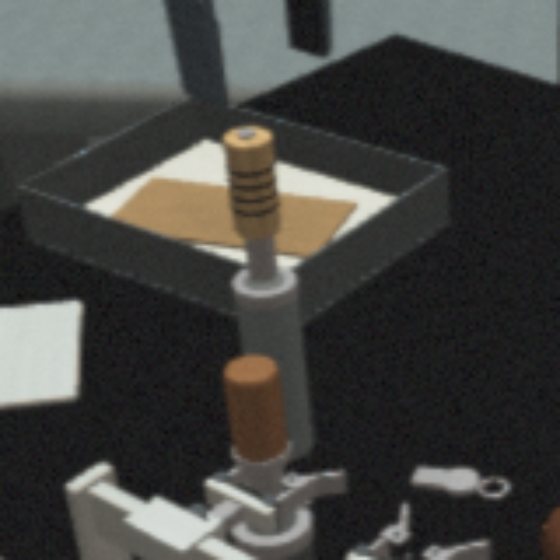

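The picture shows the fingers open either side of the handle, whose top is at crop (250,130), and nothing is blocking the way down.

Call:
{"name": "step_arm", "arguments": {
  "plan": [0, 0.0033, -0.022, 0, 0, 0, 0.0033, -0.022, -0.03, 0, 0, 0.0033, -0.022, -0.07, 0, 0, 0.0033, -0.022, -0.11, 0, 0, 0.0033, -0.022, -0.141, 0, 0, 0.0033, -0.022, -0.141, 0]
}}

```text
time_s: 4.0
position: [0.4319, -0.3118, 0.4014]
eef_rot: [-0.002, 0.69, 0.724, -0.0]
wrist_force: [-0.1, 0.0, 1.4]
finger_gap: 0.996
grip_force: 0.0
```

Call:
{"name": "step_arm", "arguments": {
  "plan": [1, 0, 0, 0, 0, 1, 0, 0, 0, 0, 1, 0, 0, 0, 0, 1, 0, 0, 0, 0, 1, 0, 0, 0, 0, 1, 0, 0, 0, 0, 1, 0, 0, 0, 0, 1, 0, 0, 0, 0],
  "force": 30
}}

```text
time_s: 4.8
position: [0.4322, -0.3125, 0.404]
eef_rot: [0.0, 0.69, 0.724, 0.0]
wrist_force: [0.3, 0.5, 1.7]
finger_gap: 0.365
grip_force: 30.0
```

Call:
{"name": "step_arm", "arguments": {
  "plan": [1, 0, 0, 0.02, 0, 1, 0, 0, 0.05, 0, 1, 0, 0.03, 0.08, 0, 1, 0.02, 0.08, 0.08, 0, 1, 0.04, 0.13, 0.08, 0, 1, 0.06, 0.18, 0.08, 0, 1, 0.08, 0.23, 0.08, 0, 1, 0.11, 0.28, 0.08, 0, 1, 0.13, 0.33, 0.08, 0, 1, 0.155, 0.38, 0.08, 0, 1, 0.175, 0.41, 0.08, 0, 1, 0.186, 0.432, 0.08, 0]
}}

```text
time_s: 6.0
position: [0.5724, 0.0132, 0.4648]
eef_rot: [0.0, 0.69, 0.724, 0.0]
wrist_force: [0.1, -1.2, -3.5]
finger_gap: 0.369
grip_force: 30.0
```

Call:
{"name": "step_arm", "arguments": {
  "plan": [1, 0, 0, 0, 0, 1, 0, 0, 0, 0, 1, 0, 0, 0, 0]
}}

```text
time_s: 6.3
position: [0.5713, 0.0108, 0.4641]
eef_rot: [-0.0, 0.69, 0.723, -0.0]
wrist_force: [0.1, -0.1, -3.0]
finger_gap: 0.369
grip_force: 30.0
```

Run:
```python
from h import *
for n in ("scene","top"):
    f=r.grab_frame(n); cv2.imwrite(f"pics/{n}2.png",f)
    for th in ("umbrella","umbrella_neck","umbrella_handle"): print(n,th,mark(n,th))
s=r.observe(); print(np.round(s["position"],4),np.round(s["eef_rot"],4),np.round(s["wrist_force"],2),np.round(s["torque"],2))
a=cv2.imread("pics/scene2.png")[130:380,200:420]; b=cv2.imread("pics/top2.png")[130:290,220:400]
cv2.imwrite("pics/both2.png",np.hstack([cv2.resize(a,(440,500)),cv2.resize(b,(360,500))]))
```

```text
scene umbrella [(0.83, [0.5759, 0.0119, 0.0565]), (0.79, [0.6238, 0.1248, 0.0067]), (0.72, [0.6418, -0.0973, 0.0097])]
scene umbrella_neck []
scene umbrella_handle [(0.62, [0.5723, 0.0062, 0.2916])]
top umbrella [(0.81, [0.6367, -0.0931, 0.0085]), (0.62, [0.6255, 0.1235, 0.0095])]
top umbrella_neck []
top umbrella_handle []
[0.5716 0.0113 0.464 ] [0.     0.6903 0.7235 0.    ] [-1.03  0.02 -3.3 ] [-0.05  0.02 -0.02]
```

View pics/both2.png

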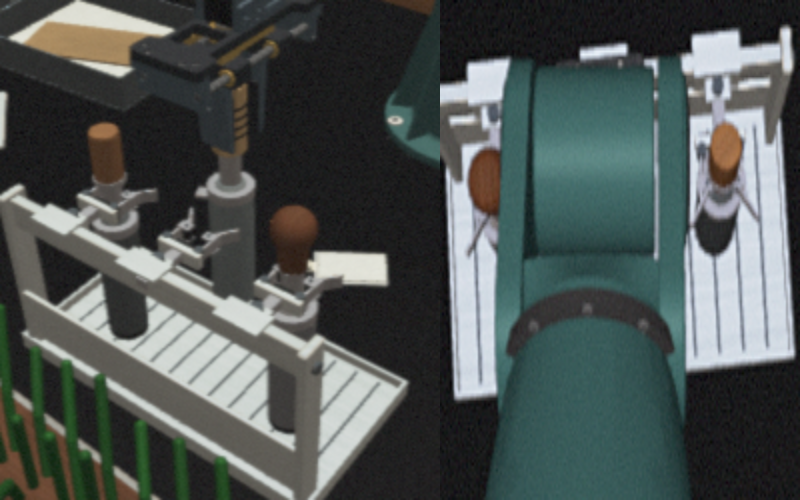

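The umbrella hangs upright in the gripper, in front of the free head. Case top is at crop (231,183) and free arms at (215,240). Now I lower it to the tray floor.

Call:
{"name": "step_arm", "arguments": {
  "plan": [1, 0, 0.001, -0.02, 0, 1, 0, 0.001, -0.04, 0, 1, 0, 0.001, -0.055, 0, 1, 0, 0.001, -0.064, 0, 1, 0, 0.001, -0.064, 0, 1, 0, 0.001, -0.064, 0, 1, 0, 0.001, -0.064, 0]
}}

```text
time_s: 7.4
position: [0.5719, 0.0123, 0.4165]
eef_rot: [0.0, 0.69, 0.724, 0.0]
wrist_force: [-0.3, -0.0, -3.8]
finger_gap: 0.368
grip_force: 30.0
```

Call:
{"name": "step_arm", "arguments": {
  "plan": [1, 0, 0, -0.002, 0, 1, 0, 0, -0.002, 0, 1, 0, 0, -0.002, 0]
}}

```text
time_s: 7.7
position: [0.5717, 0.0123, 0.4146]
eef_rot: [0.0, 0.69, 0.724, 0.0]
wrist_force: [-0.2, 0.7, -4.0]
finger_gap: 0.37
grip_force: 30.0
```

Call:
{"name": "step_arm", "arguments": {
  "plan": [1, 0, 0, -0.0015, 0, 1, 0, 0, -0.0015, 0, 1, 0, 0, -0.0015, 0]
}}

```text
time_s: 8.0
position: [0.5717, 0.0123, 0.4133]
eef_rot: [-0.0, 0.69, 0.724, -0.0]
wrist_force: [0.3, 0.3, -3.2]
finger_gap: 0.37
grip_force: 30.0
```

Call:
{"name": "step_arm", "arguments": {
  "plan": [1, 0, 0, -0.001, 0, 1, 0, 0, -0.001, 0, 1, 0, 0, -0.001, 0]
}}

```text
time_s: 8.3
position: [0.5717, 0.0123, 0.4126]
eef_rot: [-0.0, 0.69, 0.724, -0.0]
wrist_force: [0.4, -0.5, -3.5]
finger_gap: 0.368
grip_force: 30.0
```

Call:
{"name": "step_arm", "arguments": {
  "plan": [1, 0, 0, -0.001, 0, 1, 0, 0, -0.001, 0, 1, 0, 0, -0.001, 0]
}}

```text
time_s: 8.6
position: [0.5718, 0.0122, 0.412]
eef_rot: [0.0, 0.69, 0.724, 0.0]
wrist_force: [0.2, -0.2, -0.2]
finger_gap: 0.366
grip_force: 30.0
```

The foot touched the floor at TCP z = 0.412. I raise it a hair and move in toward the rollers.

Call:
{"name": "step_arm", "arguments": {
  "plan": [1, 0, 0, 0.0005, 0, 1, 0.015, 0.0007, 0.0005, 0, 1, 0.03, 0.0014, 0.0005, 0, 1, 0.045, 0.002, 0.0005, 0, 1, 0.053, 0.0025, 0.0005, 0, 1, 0.053, 0.0025, 0.0005, 0, 1, 0.053, 0.0025, 0.0005, 0, 1, 0.053, 0.0025, 0.0005, 0]
}}

```text
time_s: 9.4
position: [0.6111, 0.0142, 0.4121]
eef_rot: [-0.0, 0.69, 0.724, -0.0]
wrist_force: [-0.5, 0.5, -3.4]
finger_gap: 0.371
grip_force: 30.0
```

Call:
{"name": "step_arm", "arguments": {
  "plan": [1, 0.002, 0.0001, 0, 0, 1, 0.004, 0.0002, 0, 0, 1, 0.004, 0.0002, 0, 0]
}}

```text
time_s: 9.7
position: [0.6145, 0.0143, 0.4123]
eef_rot: [0.0, 0.69, 0.724, 0.0]
wrist_force: [-0.4, -0.6, -3.6]
finger_gap: 0.368
grip_force: 30.0
```

Call:
{"name": "step_arm", "arguments": {
  "plan": [1, 0.002, 0.0001, 0, 0, 1, 0.003, 0.00015, 0, 0, 1, 0.003, 0.00015, 0, 0]
}}

```text
time_s: 10.0
position: [0.6168, 0.0144, 0.4122]
eef_rot: [-0.0, 0.69, 0.724, -0.0]
wrist_force: [0.5, 0.1, -3.1]
finger_gap: 0.37
grip_force: 30.0
```

Call:
{"name": "step_arm", "arguments": {
  "plan": [1, 0.001, 5e-05, 0, 0, 1, 0.002, 0.0001, 0, 0, 1, 0.002, 0.0001, 0, 0]
}}

```text
time_s: 10.3
position: [0.6181, 0.0146, 0.4121]
eef_rot: [-0.0, 0.69, 0.724, -0.0]
wrist_force: [-2.8, 3.4, -1.7]
finger_gap: 0.368
grip_force: 30.0
```

Call:
{"name": "step_arm", "arguments": {
  "plan": [1, 0.001, 5e-05, 0, 0, 1, 0.002, 0.0001, 0, 0, 1, 0.002, 0.0001, 0, 0]
}}

```text
time_s: 10.6
position: [0.6194, 0.0149, 0.4121]
eef_rot: [-0.001, 0.69, 0.724, -0.0]
wrist_force: [-5.7, 5.7, 0.4]
finger_gap: 0.369
grip_force: 30.0
```

Call:
{"name": "step_arm", "arguments": {
  "plan": [1, 0.001, 5e-05, 0, 0, 1, 0.002, 0.0001, 0, 0, 1, 0.002, 0.0001, 0, 0]
}}

```text
time_s: 10.9
position: [0.6211, 0.015, 0.4121]
eef_rot: [-0.001, 0.69, 0.724, 0.0]
wrist_force: [-3.9, 4.9, -0.9]
finger_gap: 0.372
grip_force: 30.0
```

The lateral force is +y, so the neck touches the -y roller first. I ease it to +y.

Call:
{"name": "step_arm", "arguments": {
  "plan": [1, 0, 0.001, 0, 0, 1, 0, 0.002, 0, 0, 1, 0, 0.002, 0, 0]
}}

```text
time_s: 11.2
position: [0.6211, 0.0165, 0.4122]
eef_rot: [-0.0, 0.69, 0.724, 0.0]
wrist_force: [-3.1, 5.1, -1.6]
finger_gap: 0.37
grip_force: 30.0
```

Call:
{"name": "step_arm", "arguments": {
  "plan": [1, 0.001, 0.001, 0, 0, 1, 0.001, 0.001, 0, 0, 1, 0.001, 0.001, 0, 0]
}}

```text
time_s: 11.5
position: [0.6217, 0.017, 0.4121]
eef_rot: [-0.0, 0.69, 0.724, -0.0]
wrist_force: [-4.7, 2.1, -0.8]
finger_gap: 0.371
grip_force: 30.0
```

Call:
{"name": "step_arm", "arguments": {
  "plan": [1, 0.001, 0.0007, 0, 0, 1, 0.002, 0.0007, 0, 0, 1, 0.002, 0.0007, 0, 0]
}}

```text
time_s: 11.8
position: [0.6233, 0.0173, 0.4121]
eef_rot: [-0.0, 0.69, 0.724, -0.0]
wrist_force: [-5.2, 0.0, -1.4]
finger_gap: 0.372
grip_force: 30.0
```

Call:
{"name": "step_arm", "arguments": {
  "plan": [1, 0.001, 0.0001, 0, 0, 1, 0.002, 0.0001, 0, 0, 1, 0.002, 0.0001, 0, 0]
}}

```text
time_s: 12.1
position: [0.625, 0.0175, 0.4121]
eef_rot: [0.0, 0.69, 0.724, -0.0]
wrist_force: [-2.4, 0.1, -1.9]
finger_gap: 0.365
grip_force: 30.0
```

Run:
```python
from h import *
f=r.grab_frame("scene"); x=f[190:330,220:360]; cv2.imwrite("pics/in1.png",cv2.resize(x,None,fx=4,fy=4,interpolation=cv2.INTER_CUBIC))
print(mark("scene","umbrella"),mark("scene","umbrella_neck"))
s=r.observe(); print(np.round(s["position"],4),np.round(s["wrist_force"],2),np.round(s["torque"],2))
```

```text
[(0.97, [0.6384, -0.0972, 0.0077]), (0.82, [0.6226, 0.1266, 0.0054]), (0.66, [0.6251, 0.0188, 0.0069])] [(0.86, [0.625, 0.0148, 0.1904]), (0.74, [0.4809, 0.3344, 0.0005])]
[0.625  0.0175 0.4122] [-2.63 -1.05 -2.9 ] [-0.17  0.55 -0.05]
```

View pics/in1.png

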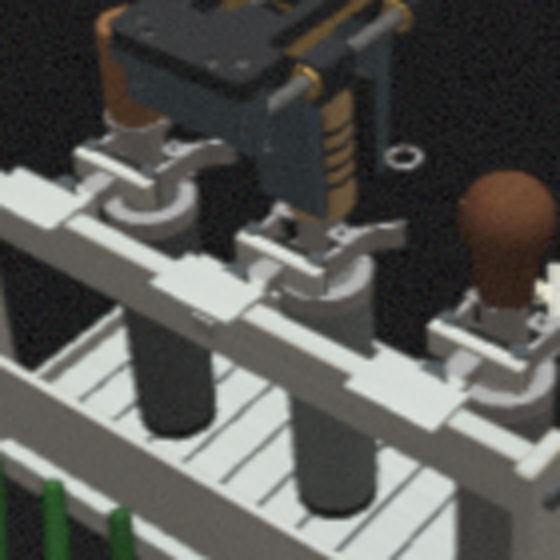

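The neck at crop (315,235) is between the arms, the case looks upright, and the push is dropping as expected. I continue in small steps.

Call:
{"name": "step_arm", "arguments": {
  "plan": [1, 0.001, 5e-05, 0, 0, 1, 0.002, 0.0001, 0, 0, 1, 0.002, 0.0001, 0, 0]
}}

```text
time_s: 12.55
position: [0.6266, 0.0176, 0.4122]
eef_rot: [0.0, 0.69, 0.724, 0.0]
wrist_force: [-1.1, 1.0, -3.5]
finger_gap: 0.366
grip_force: 30.0
```

Call:
{"name": "step_arm", "arguments": {
  "plan": [1, 0.001, 5e-05, 0, 0, 1, 0.002, 0.0001, 0, 0, 1, 0.002, 0.0001, 0, 0]
}}

```text
time_s: 12.85
position: [0.6281, 0.0177, 0.4122]
eef_rot: [0.0, 0.69, 0.724, 0.0]
wrist_force: [-0.5, 0.3, -4.0]
finger_gap: 0.37
grip_force: 30.0
```

Call:
{"name": "step_arm", "arguments": {
  "plan": [1, 0.001, 5e-05, 0, 0, 1, 0.002, 0.0001, 0, 0, 1, 0.002, 0.0001, 0, 0]
}}

```text
time_s: 13.15
position: [0.6296, 0.0177, 0.4122]
eef_rot: [0.0, 0.69, 0.724, 0.0]
wrist_force: [0.6, 0.1, -5.3]
finger_gap: 0.371
grip_force: 30.0
```

Call:
{"name": "step_arm", "arguments": {
  "plan": [1, 0.001, 5e-05, 0, 0, 1, 0.002, 0.0001, 0, 0, 1, 0.002, 0.0001, 0, 0]
}}

```text
time_s: 13.45
position: [0.6311, 0.0178, 0.4123]
eef_rot: [0.0, 0.69, 0.724, 0.0]
wrist_force: [1.7, 0.9, -5.9]
finger_gap: 0.37
grip_force: 30.0
```

Call:
{"name": "step_arm", "arguments": {
  "plan": [1, 0.001, 5e-05, 0, 0, 1, 0.0015, 0.0001, 0, 0, 1, 0.0015, 0.0001, 0, 0]
}}

```text
time_s: 13.75
position: [0.6322, 0.0179, 0.4123]
eef_rot: [0.0, 0.69, 0.724, 0.0]
wrist_force: [1.9, -0.1, -5.9]
finger_gap: 0.365
grip_force: 30.0
```

Call:
{"name": "step_arm", "arguments": {
  "plan": [1, 0.001, 5e-05, 0, 0, 1, 0.001, 5e-05, 0, 0, 1, 0.001, 5e-05, 0, 0]
}}

```text
time_s: 14.05
position: [0.6329, 0.0179, 0.4123]
eef_rot: [0.0, 0.69, 0.724, 0.0]
wrist_force: [3.3, 0.3, -5.6]
finger_gap: 0.369
grip_force: 30.0
```

The clamp is now pulling the neck in, so it has snapped. I go on to the cushion.

Call:
{"name": "step_arm", "arguments": {
  "plan": [1, 0.001, 5e-05, 0, 0, 1, 0.001, 5e-05, 0, 0, 1, 0.001, 5e-05, 0, 0]
}}

```text
time_s: 14.35
position: [0.6337, 0.018, 0.4123]
eef_rot: [0.0, 0.69, 0.724, 0.0]
wrist_force: [3.7, 0.4, -5.7]
finger_gap: 0.37
grip_force: 30.0
```

Call:
{"name": "step_arm", "arguments": {
  "plan": [1, 0.001, 5e-05, 0, 0, 1, 0.001, 5e-05, 0, 0, 1, 0.001, 5e-05, 0, 0]
}}

```text
time_s: 14.65
position: [0.6344, 0.018, 0.4123]
eef_rot: [0.0, 0.69, 0.724, 0.0]
wrist_force: [3.2, 0.4, -4.9]
finger_gap: 0.369
grip_force: 30.0
```

Call:
{"name": "step_arm", "arguments": {
  "plan": [1, 0.001, 5e-05, 0, 0, 1, 0.001, 5e-05, 0, 0, 1, 0.001, 5e-05, 0, 0]
}}

```text
time_s: 14.95
position: [0.6351, 0.018, 0.4123]
eef_rot: [-0.0, 0.69, 0.724, -0.0]
wrist_force: [0.8, -0.2, -4.6]
finger_gap: 0.367
grip_force: 30.0
```

Call:
{"name": "step_arm", "arguments": {
  "plan": [1, 0.0007, 3e-05, 0, 0, 1, 0.0007, 3e-05, 0, 0, 1, 0.0007, 3e-05, 0, 0]
}}

```text
time_s: 15.25
position: [0.6354, 0.018, 0.4122]
eef_rot: [-0.0, 0.69, 0.724, -0.0]
wrist_force: [-3.6, -0.1, -1.0]
finger_gap: 0.369
grip_force: 30.0
```

Call:
{"name": "step_arm", "arguments": {
  "plan": [1, 0.0007, 3e-05, 0, 0, 1, 0.0007, 3e-05, 0, 0, 1, 0.0007, 3e-05, 0, 0]
}}

```text
time_s: 15.55
position: [0.6357, 0.018, 0.4122]
eef_rot: [-0.001, 0.69, 0.724, -0.001]
wrist_force: [-6.8, -0.8, 2.1]
finger_gap: 0.367
grip_force: 30.0
```

The push rises firmly at x ≈ 0.6355, so it is home, which agrees with the vision estimate. I relieve the push, open part way and retreat straight up.

Call:
{"name": "step_arm", "arguments": {
  "plan": [1, -0.0007, 0, 0, 0, 1, -0.0007, 0, 0, 0, 1, -0.0007, 0, 0, 0]
}}

```text
time_s: 15.85
position: [0.6354, 0.0181, 0.4122]
eef_rot: [-0.0, 0.69, 0.724, -0.0]
wrist_force: [-5.1, -1.3, 0.8]
finger_gap: 0.371
grip_force: 30.0
```

Call:
{"name": "step_arm", "arguments": {
  "plan": [0.35, 0, 0, 0, 0, 0.35, 0, 0, 0, 0, 0.35, 0, 0, 0, 0, 0.35, 0, 0, 0, 0, 0.35, 0, 0, 0, 0, 0.35, 0, 0, 0, 0]
}}

```text
time_s: 16.45
position: [0.6356, 0.018, 0.4123]
eef_rot: [0.0, 0.69, 0.724, 0.0]
wrist_force: [-0.1, 0.0, 0.7]
finger_gap: 0.652
grip_force: 0.0
```

Call:
{"name": "step_arm", "arguments": {
  "plan": [0.35, 0, 0, 0.02, 0, 0.35, 0, 0, 0.05, 0, 0.35, 0, 0, 0.09, 0, 0.35, 0, 0, 0.14, 0, 0.35, 0, 0, 0.18, 0, 0.35, -0.06, 0, 0.18, 0, 0.35, -0.12, 0.06, 0.18, 0, 0.35, -0.18, 0.12, 0.18, 0, 0.35, -0.2, 0.18, 0.18, 0, 0.35, -0.2, 0.24, 0.18, 0, 0.35, -0.2, 0.3, 0.18, 0, 0.35, -0.2, 0.36, 0.18, 0]
}}

```text
time_s: 17.65
position: [0.4846, 0.284, 0.549]
eef_rot: [0.0, 0.69, 0.724, 0.001]
wrist_force: [1.6, -1.0, -0.2]
finger_gap: 0.648
grip_force: 0.0
```

Call:
{"name": "step_arm", "arguments": {
  "plan": [0.35, 0, 0, 0, 0, 0.35, 0, 0, 0, 0, 0.35, 0, 0, 0, 0]
}}

```text
time_s: 17.95
position: [0.4856, 0.2814, 0.5478]
eef_rot: [0.0, 0.69, 0.723, 0.0]
wrist_force: [0.9, -0.3, -0.8]
finger_gap: 0.651
grip_force: 0.0
```

Run:
```python
from h import *
for n in ("scene","top"):
    f=r.grab_frame(n); cv2.imwrite(f"pics/{n}3.png",f)
    for th in ("umbrella","umbrella_neck","umbrella_handle"): print(n,th,mark(n,th))
a=cv2.imread("pics/scene3.png")[120:360,190:420]; b=cv2.imread("pics/top3.png")[130:290,200:400]
cv2.imwrite("pics/both3.png",np.hstack([cv2.resize(a,(450,480)),cv2.resize(b,(350,480))]))
s=r.observe(); print(np.round(s["wrist_force"],2),s["time_s"])
```

```text
scene umbrella [(0.96, [0.6364, -0.0995, 0.0086]), (0.61, [0.6346, 0.0209, 0.0062]), (0.58, [0.6194, 0.1255, 0.0094])]
scene umbrella_neck [(0.58, [0.6342, 0.0173, 0.1932])]
scene umbrella_handle [(0.98, [0.6337, 0.0131, 0.2398]), (0.46, [0.696, 0.0146, 0.19]), (0.2, [0.635, 0.0198, 0.1885])]
top umbrella [(0.94, [0.6269, 0.1238, 0.007]), (0.9, [0.6356, 0.0168, 0.0066]), (0.72, [0.6344, -0.0942, 0.0088])]
top umbrella_neck [(0.91, [0.6334, 0.0124, 0.1951])]
top umbrella_handle [(0.6, [0.6368, 0.0158, 0.2392])]
[ 0.01  0.72 -0.23] 18.35
```

View pics/both3.png

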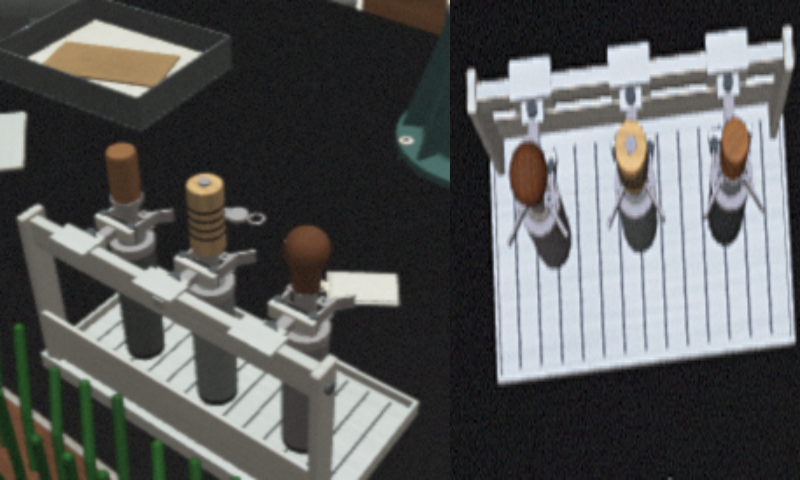

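The umbrella stands upright in the middle clamp (scene crop (207,210), top crop (632,145)), with its foot on the tray. The neighbours have not moved and the gripper is clear.

```bash
python3 -c "
from cell import r
print(r.hand_in())"
```

```text
the job is handed in; nothing more can be done
None
```

The umbrella is upright and fully home in the middle clamp with its foot on the drip tray; the gripper is clear, the other two umbrellas look undisturbed, and the job is handed in at about 18 s.

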